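# Switch on the microtome cooling unit behind its reagent shelf

### The job

Switch on the small white cooling unit under the reagent shelf: take the bent rod from its forked stand by the black handle, reach over the unit and under the shelf with it, and use it to push the long lever on the unit's back panel right over to its other stop. Push gently and stop when the lever meets its stop, keep the gripper off both levers, leave the short lever as it is, and do not bump the unit or the shelf. Then hang the rod back in both forks of its stand, bend downwards as it was, leaving everything else where it stands.

Things in the scene. Friction and masses are not known exactly. Their poses are not given: they have to be found in the camera images.
- cooler: white cooling unit, a box 140 (x) x 200 (y) x 100 mm (z) fixed on the bench; origin under its centre. It stands sideways to the robot: its front (-x) with the display looks to the robot's right, towards the rod stand; its back panel, 70 mm from the origin at +x, carries the two levers and looks to the robot's left. The gap behind the back panel is 105 mm wide, up to the filing cabinet (a jar stands beside it there, at y = -155 mm).
- shelf: grey reagent shelf fixed over the cooling unit, same origin and axes as the unit: board from x = -50 to +65 mm, y = +-180 mm, underside at z = 305 mm, slide boxes on it up to z = 353 mm; its two 18 mm square posts stand at x = +25, y = +-162 mm, on feet 8 mm high. A gripper held upright over the unit hits the board; one leaning by about 40 degrees, its body back over the unit's front side (-x), clears it.
- mains_switch: base plate (5 mm thick) of the long lever on the back panel, 50 mm to one side of the panel's middle (y = +50 or -50 mm of the unit), 70 mm above the bench; origin on the panel at the height of the lever, axes as for the unit: x points straight out of the panel, z up. The lever pivots about a vertical axis 8 mm out from the panel.
- mains_lever (a joint): angle of the long lever, a steel bar of radius 5 mm with a ball of radius 7 mm, centre 52 mm from the pivot. 0 = off, leaning 0.5 rad to +y of its base; 0.5 = straight out of the panel; 1.0 = on, leaning 0.5 rad to -y, at its stop. Dry friction holds it where it is left; it takes about 2 to 3 N near its end to move it.
- mains_lever_tip (a point): centre of the ball at the end of the long lever
- alarm_switch: base plate of the short lever, at the other side of the back panel's middle, origin and axes as for the long one's
- alarm_lever (a joint): angle of the short lever (24 mm long, radius 3 mm), 0 to 1.0 rad as for the long one; moves easily; leave it
- rod_grip (a point): centre of the black handle of the bent rod (0.13 kg or so), a bar 70 mm long (x), 16 mm wide (y) and 20 mm high (z), gripped across its width. x runs along the rod from the handle towards the bend, z up with the bend hanging down. The steel rod, 8 mm thick, runs on along +x to 165 mm from this point, where it bends square and goes 95 mm down (-z).
- rod_tip (a point): centre of the rounded lower end (radius 4 mm) of the bent leg of the rod, axes as for rod_grip
- stand: rod stand fixed on the bench, base 115 x 90 x 12 mm, two upright forks (5 mm thick, V mouths 39 mm wide, tops at z = 161 mm) at x = +-37.5 mm; origin under its centre. The rod lies in both Vs along the stand's x with its axis 140 mm above the bench; then the handle's centre is 97.5 mm from the origin at -x (it may slide 20 mm either way) and the bent leg hangs free at the +x end.
- stain_dish: bystander: covered glass dish 124 x 99 x 88 mm, loose
- cream_jar: bystander: jar 56 mm wide, 70 mm high, loose, behind the unit
- slide_box: bystander: flat white slide box 90 x 175 x 32 mm, loose
- block_holder: bystander: dark wooden block holder 110 x 30 x 40 mm, loose
- brush: bystander: brush 180 mm long lying on top of the filing cabinet
- amber_bottle: bystander: bottle 60 mm wide, 130 mm high, loose
- alarm_lever_tip (a point): centre of the end of the short lever
- slide_file: grey slide filing cabinet fixed behind the unit, 240 x 320 x 260 mm high (a tray on top to 290 mm), origin under its centre, axes as for the unit; its side wall faces the unit's back panel and closes the gap from behind
Not all that is in view belongs to the job. Of the things that look like the part that bears rod_grip, the smaller one is meant. What is shaped like the stand but orange is not meant.

How it is judged:
By the outcome, as a careful person would: the job done as asked, in the order asked, and still so for the second after the job is handed in, with the robot touching nothing.
It also fails if it takes over 58 s, if anything falls off the work surface, if the arm or the gripper's body presses on something with over 40 N, if the wrist force passes 120 N, or if a joint passes its speed limit or range.

### The arm

A 7-joint arm with a two-finger parallel gripper is mounted at the origin on the work surface. World frame = base frame: x ahead of the robot, y to its left, z up, the work surface at z = 0. Lengths are in m, angles in rad, forces in N, time in s.
With the tool pointing down it reaches from about 0.425 to 0.925 m from the base axis. Payload 6.8 kg.
Tool frame: the origin (TCP) lies between the finger pads; the fingertips stand 17 mm ahead of it and the grasp point (between the pads) lies 2 mm behind it; z points along the fingers, y is the line along which they close (so a half turn about z gives the same grasp; the last joint's range is limited). The gripper opens to 85 mm and grips with 20 to 120 N. Pads are 22 mm wide; open, the fingers measure 114 mm over their backs; the gripper's body (76 mm by 85 mm) begins 54 mm behind the grasp point. The pads swing forward as they close: fully open they stand 13 mm farther back than shut.
Start: joints at [1.229, 0.477, 0.022, 1.555, -0.011, 1.109, -0.083], TCP at [0.156, -0.657, 0.248] pointing down, gripper open.
Joint ranges: [-2.96, 2.96], [-0.34, 2.1], [-1.41, 1.46], [0.24, 2.44], [-1.37, 4.51], [0.17, 1.92], [-2.96, 2.96]. Speed limits (rad/s): [2.39, 2.39, 3.14, 3.14, 3.14, 3.14, 3.14].

### API

Orientations are given as [roll, pitch, yaw] about the fixed x, y, z axes, in that order (R = Rz(yaw) Ry(pitch) Rx(roll)).
In Python, from bench import ctrl gives the robot as it stands. The module is installed in compiled form; this text tells all that it offers.
- The arm moves only by the tool carry_out, never from a script. Its argument "deltas" is a list of rows, each a list of 6 numbers: the shift along the tool's x, y, z in m, then the turn, a rotation vector about the tool's x, y, z in rad. A call has 1 to 12 rows; each row is the pose to reach, as a shift and turn from the pose commanded when the call began, along the tool's axes at that moment; what a row does not reach only later rows make up. A row lasts 1/12 s, in which the tool goes at most 41.7 mm and 7.16 degrees, less where a joint would pass 70% of its speed; a pose out of reach is approached as far as the arm can. A call with a gripper value outside its range is refused whole. "gripper" is the opening in per cent of the stroke, from 0 (shut) to 100 (fully open), set as the call begins (left out, the last holds). The fingers move at their own pace and stop on an object; "squeeze" is the grip in N (left out, the last holds). Time passes only in rows, so rows that repeat a pose let the fingers close. It gives the time, the measured TCP pose, the force, the opening and the grip force at its end, in the units of the state.
- ctrl.observe(): the state, without advancing time (a new reading comes with each control period).
- ctrl.capture(name): name is "scene" or "side" or "wrist"; returns a dict with "frame" (480x640x3 uint8, red, green, blue), "intrinsics" (3x3 intrinsics, pixels), "distortion" ([k1, k2, p1, p2, k3] as OpenCV has them; the pictures are not rectified), "T" (4x4, takes a point from camera to world coordinates). Camera axes: x right, y down, z forward; pixel columns grow to the right and rows downward; lengths in m; the calibration is good to about 2 mm. A picture is of the moment at which its call begins. There is no depth.
- ctrl.sign_off(): hands the job in; it is judged then, once.
The state is a dict: "t": time; "joints": joint angles; "qd": joint speeds; "effort": joint torques, N m; "ee_pos": TCP position; "orientation": TCP orientation; "ft_force": force on the tool from outside, world axes, zero at the start; "ft_torque": the same for the moment, N m; "opening": finger opening in m; "grasp_force": force on a finger pad.
Only numpy, scipy, OpenCV 4.12 (cv2) and the standard library are available. Lean on these libraries where they do the work, as an engineer would, in place of code of your own. Each camera call takes 0.05 s, during which the arm holds its last target. There are 200 camera calls.

## Working session

There is one attempt and no reset: what is moved stays moved. The work goes in short steps, Python scripts to look and compute and a tool call to move; the robot and the scene stay as the last step left them, time stands still between calls to the robot, and variables do not carry over. Pictures are saved under pics/ and viewed, at most 10 in all, crops included, and the job is handed in when it is done.

Besides the shell and the picture viewer there is one more tool, called after ">>>" as name(argument=value, ...) on one line, values as JSON. carry_out: Moves the arm, as the interface text tells. Its arguments: {"type":"object","properties":{"deltas":{"type":"array","items":{"type":"array","items":{"type":"number"}}},"gripper":{"type":"number"},"squeeze":{"type":"number"}},"required":["deltas"]}

```bash
mkdir -p pics
cat > h.py <<'E'
import numpy as np, cv2
from scipy.spatial.transform import Rotation as Rn
from bench import ctrl
def snap(n,f):
    c=ctrl.capture(n); cv2.imwrite('pics/%s.png'%f,c['frame'][:,:,::-1]); np.savez('pics/%s.npz'%f,K=c['intrinsics'],d=np.array(c['distortion']),T=c['T']); return c
def cal(f): return np.load('pics/%s.npz'%f)
def ray(f,uv):
    c=cal(f); p=cv2.undistortPoints(np.array([[uv]],float),c['K'],c['d'])[0,0]
    d=c['T'][:3,:3]@[p[0],p[1],1]; return c['T'][:3,3],d/np.linalg.norm(d)
def onz(f,uv,z):
    o,d=ray(f,uv); return o+d*(z-o[2])/d[2]
def tri(*obs):
    A=np.zeros((3,3));b=np.zeros(3)
    for f,uv in obs:
        o,d=ray(f,uv);P=np.eye(3)-np.outer(d,d);A+=P;b+=P@o
    x=np.linalg.solve(A,b); return x,[round(1e3*np.linalg.norm((np.eye(3)-np.outer(d,d))@(x-o)),1) for o,d in (ray(f,u) for f,u in obs)]
def proj(f,X):
    c=cal(f);T=np.linalg.inv(c['T']);X=np.atleast_2d(X).astype(float)
    return cv2.projectPoints(X,cv2.Rodrigues(T[:3,:3])[0],T[:3,3],c['K'],c['d'])[0][:,0]
def st():
    s=ctrl.observe(); 
    for k in ('t','ee_pos','orientation','joints','ft_force','opening','grasp_force'): print(k,np.round(s[k],4))
    return s
E
python3 -c "
from h import *
snap('scene','s0');snap('side','d0');snap('wrist','w0');st()
for f in('s0','d0','w0'):print(cal(f)['T'].round(3),cal(f)['K'].round(0))"
```

```text
t 0.15
ee_pos [ 0.1563 -0.6562  0.2476]
orientation [-3.1402e+00  1.0000e-04  2.3380e-01]
joints [ 1.2289  0.4776  0.0223  1.5562 -0.0115  1.1093 -0.0831]
ft_force [ 0.0582 -0.4485 -0.4903]
opening 0.0852
grasp_force 0.0
[[-0.113  0.719 -0.686  1.243]
 [ 0.994  0.077 -0.084 -0.006]
 [-0.008 -0.691 -0.723  1.012]
 [ 0.     0.     0.     1.   ]] [[490.   0. 319.]
 [  0. 490. 233.]
 [  0.   0.   1.]]
[[-0.609 -0.625  0.489 -0.116]
 [-0.793  0.49  -0.362  0.338]
 [-0.013 -0.608 -0.794  1.094]
 [ 0.     0.     0.     1.   ]] [[536.   0. 317.]
 [  0. 536. 243.]
 [  0.   0.   1.]]
[[ 0.231 -0.934 -0.273  0.226]
 [-0.973 -0.222 -0.063 -0.639]
 [-0.002  0.28  -0.96   0.374]
 [ 0.     0.     0.     1.   ]] [[415.   0. 316.]
 [  0. 415. 240.]
 [  0.   0.   1.]]
```

View pics/s0.png

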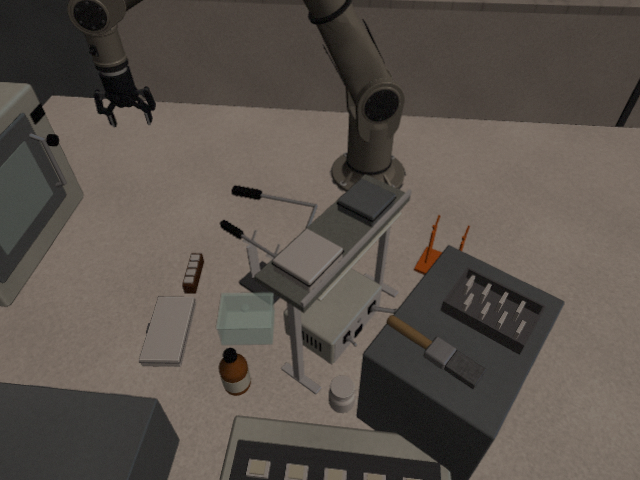

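View pics/d0.png

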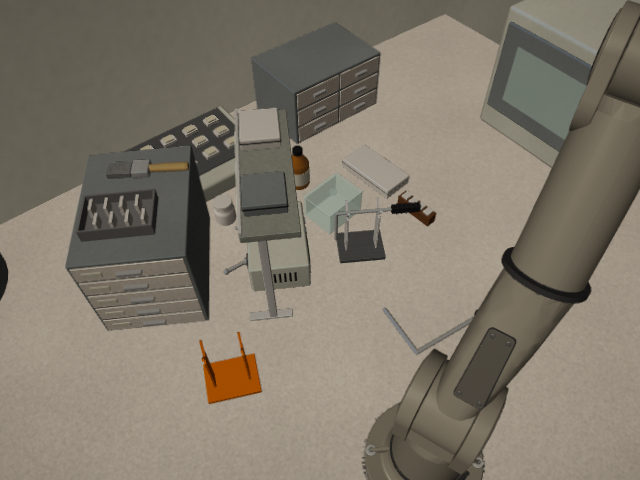

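The scene picture shows the target rod in its dark stand, with the handle at about (232,229), the unit at (340,310), the long lever near (380,308), and a larger decoy rod lying at (248,192). In the side picture the stand is at (360,245), its handle at (405,208), and the lever ball at (228,272). I'll enlarge these areas to read them more closely.

```bash
python3 -c "
from h import *
a=cv2.imread('pics/s0.png')[170:420,200:420]; b=cv2.imread('pics/d0.png')[90:340,190:450]
cv2.imwrite('pics/s0c.png',cv2.resize(a,None,fx=2.4,fy=2.4,interpolation=3).clip(0,255));cv2.imwrite('pics/d0c.png',cv2.resize(b,None,fx=2.4,fy=2.4,interpolation=3))"
```

```text
(no output)
```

View pics/s0c.png

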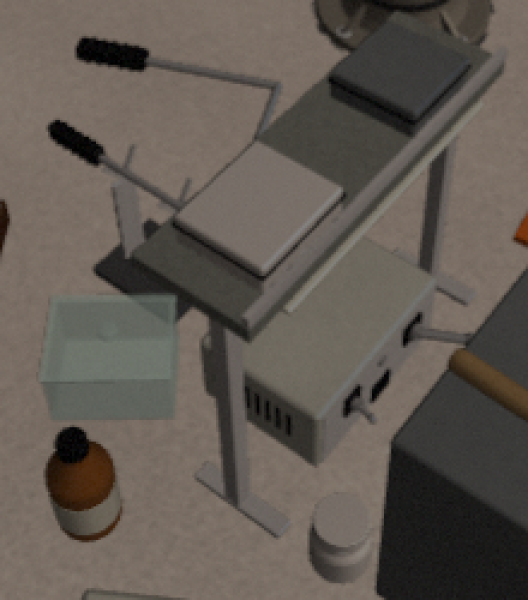

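View pics/d0c.png

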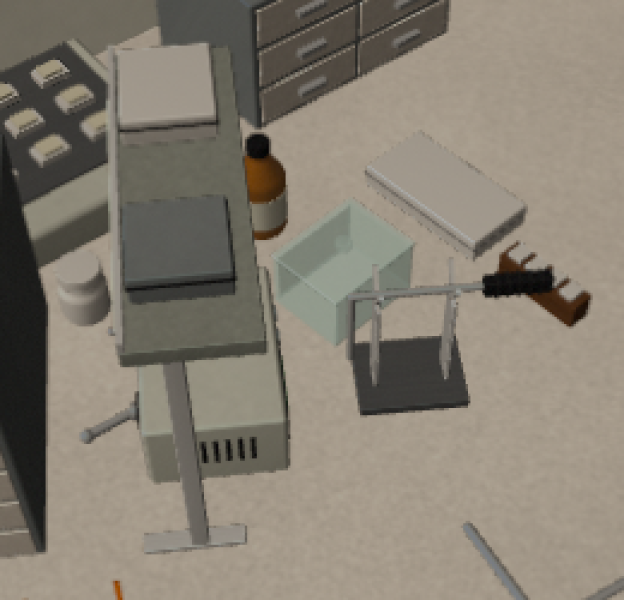

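```bash
cat > m.py <<'E'
from h import *
from scipy.optimize import least_squares
S=lambda u,v:('s0',(u/2.4+200,v/2.4+170)); D=lambda u,v:('d0',(u/2.4+190,v/2.4+90))
obs=[(D(267,350),(-50,180,305)),(D(122,362),(65,180,305)),(S(245,332),(65,-180,305)),(D(195,541),(25,162,8)),(S(240,499),(25,-162,8)),
(S(435,285),(70,100,100)),(S(322,415),(70,-100,100)),(S(316,463),(70,-100,0)),(D(153,478),(70,100,0)),(D(288,468),(-70,100,0)),(D(86,436),(123.6,74.9,70))]
def W(p,X):
    c,s=np.cos(p[2]),np.sin(p[2]);return np.array([p[0]+(c*X[0]-s*X[1])/1e3,p[1]+(s*X[0]+c*X[1])/1e3,X[2]/1e3])
r=least_squares(lambda p:np.concatenate([proj(f,W(p,X))[0]-uv for (f,uv),X in obs]),[.65,.1,np.pi/2],loss='soft_l1')
if __name__=='__main__':
    print('unit',r.x.round(4));print(np.array([proj(f,W(r.x,X))[0]-uv for (f,uv),X in obs]).round(1))
    print('grip',tri(S(76,141),D(518,282)))
    h1=onz(*D(484,286),.14);b=onz(*D(351,297),.14);print('rod side',onz(*D(518,282),.14),h1,b,np.linalg.norm(h1-b),'yaw',np.arctan2(*(b-h1)[1::-1]))
    print('handle scene ends',onz(*S(52,127),.14),onz(*S(100,156),.14))
    print('base',[onz(*q,.012).round(3) for q in (D(362,406),D(467,400),D(457,338),S(97,267),S(165,311))])
    print('tip',W(r.x,(123.6,74.9,70)))
E
python3 m.py
```

```text
unit [ 0.5793 -0.0571  1.0367]
[[ 0.3  0.2]
 [-0.8  1.6]
 [ 1.4  6. ]
 [ 2.  -3.2]
 [-1.5 -1.4]
 [ 1.  -3.6]
 [-2.3  2.7]
 [-0.3  6. ]
 [-0.8  4.4]
 [ 0.8  2.3]
 [ 0.3 -0.7]]
grip (array([ 0.42365814, -0.32532893,  0.14017764]), [np.float64(0.2), np.float64(0.2)])
rod side [ 0.4237722  -0.32563263  0.14      ] [ 0.44052949 -0.29577436  0.14      ] [ 0.50985827 -0.18435243  0.14      ] 0.13123005075290606 yaw 1.0141997219605865
handle scene ends [ 0.40616056 -0.35513478  0.14      ] [ 0.44200472 -0.29570842  0.14      ]
base [array([ 0.471, -0.171,  0.012]), array([ 0.41 , -0.261,  0.012]), array([ 0.478, -0.308,  0.012]), array([ 0.487, -0.305,  0.012]), array([ 0.536, -0.221,  0.012])]
tip [0.57778213 0.08736961 0.07      ]
```

```bash
cat > ov.py <<'E'
from m import *
def draw(p,sf='s0',df='d0',out='ov'):
    def box(a,b):
        c=[(x,y,z) for x in(a[0],b[0]) for y in(a[1],b[1]) for z in(a[2],b[2])]
        return [(c[i],c[j]) for i in range(8) for j in range(i) if sum(u!=v for u,v in zip(c[i],c[j]))==1]
    L=box((-70,-100,0),(70,100,100))+box((-50,-180,305),(65,180,313))+box((16,153,8),(34,171,305))+box((16,-171,8),(34,-153,305))+[((78,50,70),(123.6,74.9,70))]
    ims=[]
    for f,(y0,y1,x0,x1) in((sf,(230,430,250,410)),(df,(120,340,190,330))):
        I=cv2.resize(cv2.imread(f'pics/{f}.png')[y0:y1,x0:x1],None,fx=2.7,fy=2.7,interpolation=2)
        for a,b in L:
            q=(proj(f,np.array([W(p,a),W(p,b)]))-[x0,y0]+.5)*2.7
            cv2.line(I,*[tuple(map(int,k)) for k in q],(0,0,255),1)
        ims.append(cv2.copyMakeBorder(I,0,600-I.shape[0],0,0,0))
    cv2.imwrite(f'pics/{out}.png',np.hstack(ims))
if __name__=='__main__': draw(r.x)
E
python3 ov.py
```

```text
(no output)
```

View pics/ov.png

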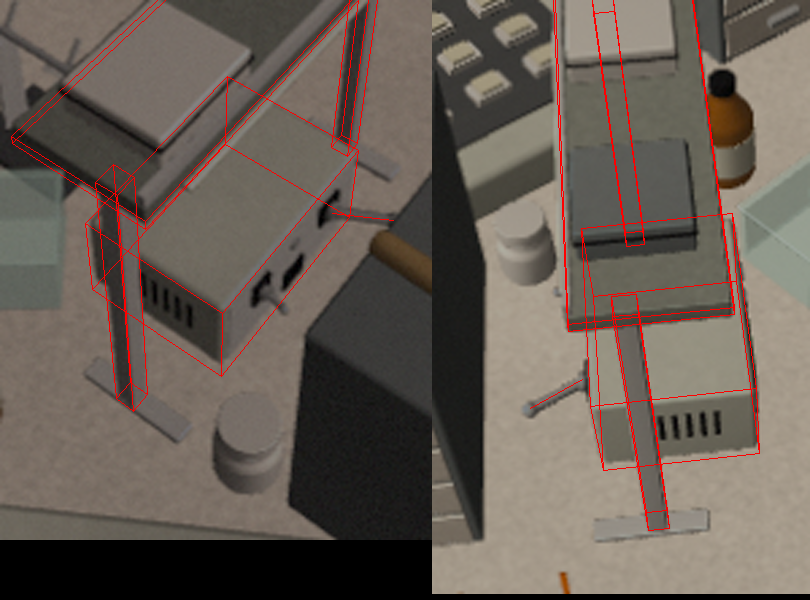

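```bash
cat >> m.py <<'E'
    for drop in ([2,7,8,9],[2,7,8,9,10],[2,4,7,8,9]):
        o=[q for i,q in enumerate(obs) if i not in drop]
        r=least_squares(lambda p:np.concatenate([proj(f,W(p,X))[0]-uv for (f,uv),X in o]),[.65,.1,1],loss='soft_l1');print(r.x.round(4),r.cost)
    print(np.array([proj(f,W(r.x,X))[0]-uv for (f,uv),X in obs]).round(1).tolist())
E
cat >> h.py <<'E'
def RT(yaw,a): return (Rn.from_euler('xyz',[np.pi,-a,yaw])).as_matrix()
def rel(pos,R,n=0):
    s=ctrl.observe();R0=Rn.from_euler('xyz',s['orientation']).as_matrix()
    d=np.r_[R0.T@(np.array(pos)-s['ee_pos']),Rn.from_matrix(R0.T@R).as_rotvec()]
    print('delta',d.round(4).tolist(),'mm',round(1e3*np.linalg.norm(d[:3])),'deg',round(np.degrees(np.linalg.norm(d[3:])),1))
    for i in range(1,n+1): print((d*i/n).round(4).tolist(),end=',')
    return d
E
python3 m.py|tail -4; python3 -c "
from h import *
R=RT(1.022,.72);g=np.array([.4238,-.3254,.140]);print(R)
rel(g-.08*R[:,2],R,12)"
```

```text
[ 0.5807 -0.0553  1.0494] 11.258656826482117
[ 0.581  -0.0552  1.0489] 11.182903747519928
[ 0.58   -0.0554  1.0465] 11.128855183282564
[[0.2, 0.1], [-0.8, 2.0], [3.4, 6.7], [1.9, -3.0], [-0.1, -0.8], [1.6, -3.7], [-1.0, 3.0], [1.0, 6.3], [-1.1, 4.8], [0.4, 2.3], [-0.2, -0.2]]
[[ 3.92187495e-01  8.53153049e-01  3.43975063e-01]
 [ 6.41405350e-01 -5.21660690e-01  5.62556043e-01]
 [ 6.59384672e-01  1.66533454e-16 -7.51805729e-01]]
delta [0.2997, -0.2224, 0.0477, 0.2822, 0.6813, -0.7536] mm 376 deg 60.4
[0.025, -0.0185, 0.004, 0.0235, 0.0568, -0.0628],[0.05, -0.0371, 0.0079, 0.047, 0.1135, -0.1256],[0.0749, -0.0556, 0.0119, 0.0705, 0.1703, -0.1884],[0.0999, -0.0741, 0.0159, 0.0941, 0.2271, -0.2512],[0.1249, -0.0926, 0.0199, 0.1176, 0.2839, -0.314],[0.1499, -0.1112, 0.0238, 0.1411, 0.3406, -0.3768],[0.1748, -0.1297, 0.0278, 0.1646, 0.3974, -0.4396],[0.1998, -0.1482, 0.0318, 0.1881, 0.4542, -0.5024],[0.2248, -0.1668, 0.0358, 0.2116, 0.5109, -0.5652],[0.2498, -0.1853, 0.0397, 0.2351, 0.5677, -0.628],[0.2747, -0.2038, 0.0437, 0.2587, 0.6245, -0.6908],[0.2997, -0.2224, 0.0477, 0.2822, 0.6813, -0.7536],
```

>>> carry_out(deltas=[[0.03,-0.02,0.0,0.02,0.06,-0.06],[0.06,-0.04,0.0,0.05,0.11,-0.13],[0.09,-0.065,0.005,0.08,0.18,-0.2],[0.12,-0.09,0.01,0.11,0.27,-0.3],[0.15,-0.11,0.02,0.14,0.34,-0.38],[0.18,-0.13,0.03,0.17,0.41,-0.45],[0.21,-0.155,0.03,0.2,0.48,-0.53],[0.24,-0.18,0.04,0.23,0.55,-0.6],[0.27,-0.2,0.04,0.255,0.61,-0.68],[0.3,-0.222,0.048,0.282,0.681,-0.754],[0.3,-0.222,0.048,0.282,0.681,-0.754],[0.3,-0.222,0.048,0.282,0.681,-0.754]], gripper=65)

```text
t: 1.15
ee_pos: [0.3973, -0.3694, 0.1993]
orientation: [-3.14, -0.721, 1.024]
ft_force: [-0.1, -0.6, 0.2]
opening: 0.0554
grasp_force: 0.0
```

```bash
python3 -c "
from h import *
snap('wrist','w1');snap('side','d1');s=st()
g=np.array([.4238,-.3254,.140]);R=RT(1.022,.72);d=np.array([np.cos(1.022),np.sin(1.022),0])
print(proj('w1',[g,g-.035*d,g+.035*d,g+.165*d,g+.165*d-[0,0,.095]]).round(0).tolist())
rel(g+.002*R[:,2],R)
a=cv2.imread('pics/w1.png');b=cv2.imread('pics/d1.png')[100:340,280:520]
cv2.imwrite('pics/wd1.png',np.hstack([cv2.resize(a,(400,300)),cv2.resize(b,(400,400))[:300]]))"
```

```text
t 1.25
ee_pos [ 0.3962 -0.3721  0.2   ]
orientation [ 3.1407 -0.7175  1.0213]
joints [ 1.3029  0.56   -0.4331  1.778  -0.4842  1.1646  0.616 ]
ft_force [ 0.3569 -0.4884 -0.1294]
opening 0.0554
grasp_force 0.0
[[315.0, 265.0], [315.0, 332.0], [315.0, 206.0], [316.0, 41.0], [316.0, 132.0]]
delta [0.0014, -0.0009, 0.0829, 0.0014, 0.0025, -0.0005] mm 83 deg 0.2
```

View pics/w1.png

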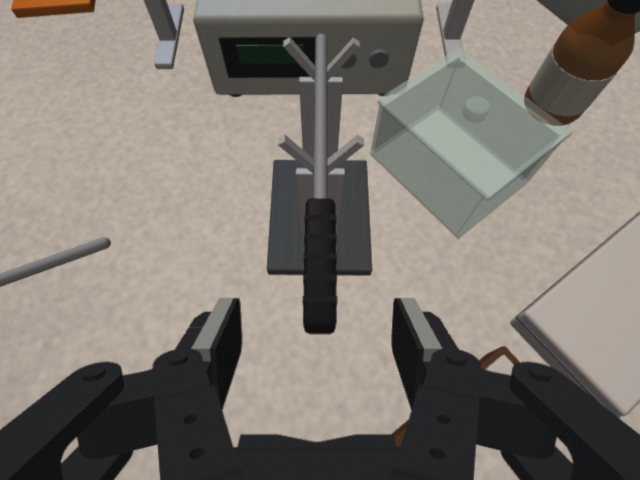

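The wrist picture shows the handle from (320,200) to (320,332) and the bend at (320,40), about 4 px right of the prediction. The unit's front top corners are at (197,16) and (422,19).

```bash
python3 -c "
from h import *
a=onz('w1',(320,266),.14);b=onz('w1',(320,40),.14);print(a,b,'yaw',np.arctan2(*(b-a)[1::-1]),np.linalg.norm(a-b))
p=onz('w1',(197,15),.1);q=onz('w1',(422,19),.1);print(p,q,np.linalg.norm(p-q),'unit yaw',np.arctan2(*(p-q)[1::-1])-np.pi/2,'front mid',(p+q)/2)
u=np.array([.58,-.0555]);print('model front mid',u-.07*np.array([np.cos(1.046),np.sin(1.046)]))
g=(a+[.4238,-.3254,.14])/2;R=RT(1.022,.72);print(g);rel(g+.002*R[:,2],R)
"
```

```text
[ 0.4255324  -0.32727973  0.14      ] [ 0.51277995 -0.18518264  0.14      ] yaw 1.0201466199408793 0.16674447219216768
[ 0.46466924 -0.06355623  0.1       ] [ 0.62545291 -0.1674657   0.1       ] 0.19143816103920813 unit yaw 0.9970485857014282 front mid [ 0.54506107 -0.11551096  0.1       ]
model front mid [ 0.54492743 -0.11607982]
[ 0.4246662  -0.32633987  0.14      ]
delta [0.0011, 0.0003, 0.0826, 0.0014, 0.0025, -0.0005] mm 83 deg 0.2
```

>>> carry_out(deltas=[[0,0,0.012,0,0,0],[0,0.001,0.027,0,0,0],[0,0.001,0.042,0,0,0],[0,0.001,0.057,0,0,0],[0,0.001,0.071,0,0,0],[0.001,0.001,0.08,0,0,0],[0.001,0.001,0.083,0,0.002,0],[0.001,0.001,0.083,0,0.002,0]])

```text
t: 1.92
ee_pos: [0.4263, -0.3248, 0.1384]
orientation: [3.14, -0.72, 1.023]
ft_force: [-1.1, -0.4, -0.6]
opening: 0.0555
grasp_force: 0.0
```

>>> carry_out(deltas=[[0,0,0,0,0,0],[0,0,0,0,0,0],[0,0,0,0,0,0],[0,0,0,0,0,0],[0,0,0,0,0,0],[0,0,0,0,0,0],[0,0,0,0,0,0],[0,0,0,0,0,0]], gripper=0, squeeze=70)

```text
t: 2.58
ee_pos: [0.4266, -0.3251, 0.1387]
orientation: [3.139, -0.72, 1.023]
ft_force: [-1.7, -2.1, 3.4]
opening: 0.015
grasp_force: 68.8
```

```bash
python3 -c "
from h import *
s=st()
R=Rn.from_euler('xyz',s['orientation']).as_matrix();p=np.array(s['ee_pos'])
rel(p+[0,0,.1],RT(1.022,.72))
"
```

```text
t 2.5833
ee_pos [ 0.4266 -0.3251  0.1387]
orientation [ 3.1393 -0.7203  1.0231]
joints [ 1.2446  0.6212 -0.4623  1.8671 -0.5146  0.9914  0.6304]
ft_force [-1.7352 -2.1106  3.41  ]
opening 0.015
grasp_force 68.7526
delta [0.066, 0.0002, -0.0752, 0.0016, -0.0003, 0.0008] mm 100 deg 0.1
```

>>> carry_out(deltas=[[0.003,0,-0.003,0,0,0],[0.008,0,-0.009,0,0,0],[0.015,0,-0.017,0,0,0],[0.023,0,-0.026,0,0,0],[0.031,0,-0.035,0,0,0],[0.039,0,-0.044,0,0,0],[0.047,0,-0.053,0,0,0],[0.053,0,-0.06,0,0,0],[0.057,0,-0.065,0,0,0],[0.059,0,-0.067,0,0,0],[0.059,0,-0.067,0,0,0]])

```text
t: 3.5
ee_pos: [0.4267, -0.3245, 0.2284]
orientation: [3.139, -0.72, 1.024]
ft_force: [-0.2, -0.6, -0.7]
opening: 0.0154
grasp_force: 68.4
```

```bash
cat >> h.py <<'E'
U=np.array([.580,-.0555]);YU=1.03
def uw(x,y,z): c,s=np.cos(YU),np.sin(YU);return np.array([U[0]+(c*x-s*y)/1e3,U[1]+(s*x+c*y)/1e3,z/1e3])
OFF=np.array([.002,.0015,-.0015]) # tcp minus grip
E
python3 -c "
from h import *
s=st()
rel(uw(-220,60,227)+OFF,RT(1.03,.72),12)
snap('wrist','w2')
"
```

```text
t 3.5
ee_pos [ 0.4267 -0.3245  0.2284]
orientation [ 3.1387 -0.7203  1.0241]
joints [ 1.2556  0.4934 -0.4716  1.8201 -0.5267  1.1406  0.552 ]
ft_force [-0.1925 -0.5835 -0.7   ]
opening 0.0154
grasp_force 68.4333
delta [0.0668, -0.0668, 0.0623, 0.0068, -0.0002, -0.0045] mm 113 deg 0.5
[0.0056, -0.0056, 0.0052, 0.0006, -0.0, -0.0004],[0.0111, -0.0111, 0.0104, 0.0011, -0.0, -0.0007],[0.0167, -0.0167, 0.0156, 0.0017, -0.0001, -0.0011],[0.0223, -0.0223, 0.0208, 0.0023, -0.0001, -0.0015],[0.0279, -0.0279, 0.026, 0.0028, -0.0001, -0.0019],[0.0334, -0.0334, 0.0312, 0.0034, -0.0001, -0.0022],[0.039, -0.039, 0.0364, 0.0039, -0.0001, -0.0026],[0.0446, -0.0446, 0.0415, 0.0045, -0.0002, -0.003],[0.0501, -0.0501, 0.0467, 0.0051, -0.0002, -0.0033],[0.0557, -0.0557, 0.0519, 0.0056, -0.0002, -0.0037],[0.0613, -0.0613, 0.0571, 0.0062, -0.0002, -0.0041],[0.0668, -0.0668, 0.0623, 0.0068, -0.0002, -0.0045],
```

View pics/w2.png

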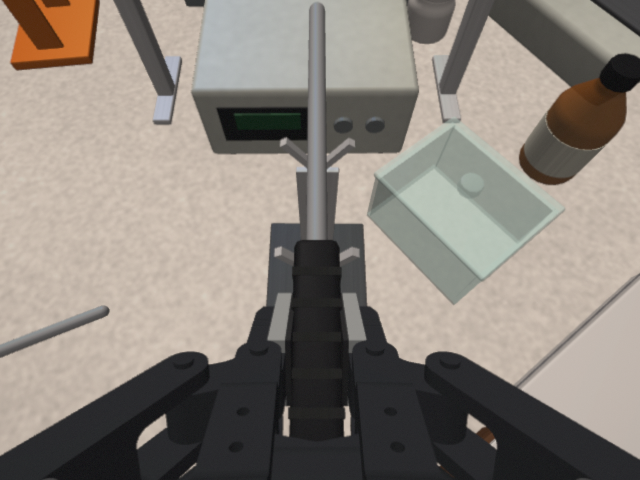

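The wrist picture shows the rod held straight with the bend at (317,5), the unit's front top corners at (194,92) and (416,90), and the shelf feet ends at (164,122) and (452,120).

```bash
python3 -c "
from h import *
p=onz('w2',(164,122),.006);q=onz('w2',(452,120),.006);print(p,q,np.linalg.norm(p-q),'yaw',np.arctan2(*(p-q)[1::-1])-np.pi/2,'mid',(p+q)/2)
p=onz('w2',(194,92),.097);q=onz('w2',(416,90),.097);print(p,q,np.linalg.norm(p-q),'yaw',np.arctan2(*(p-q)[1::-1])-np.pi/2,'mid',(p+q)/2,'model',uw(-70,0,97))
c,s=np.cos(YU),np.sin(YU);m=(p+q)/2-[*U,0];print('mid in unit',m[0]*c+m[1]*s,-m[0]*s+m[1]*c)
s=ctrl.observe();g=s['ee_pos']-OFF;y=1.024;d=np.array([np.cos(y),np.sin(y),0]);print(g,proj('w2',[g+.165*d,g+.035*d+[0,0,.01],g+.05*d]))
print(onz('w2',(317,5),g[2])-g)
"
```

```text
[0.4325942  0.00767963 0.006     ] [ 0.70799417 -0.15696956  0.006     ] 0.3208652316206685 yaw 1.031955676525401 mid [ 0.57029419 -0.07464496  0.006     ]
[ 0.46254202 -0.06401754  0.097     ] [ 0.62857235 -0.162493    0.097     ] 0.1930375229398665 yaw 1.0354529924320732 mid [ 0.54555719 -0.11325527  0.097     ] model [ 0.54396268 -0.11551093  0.097     ]
mid in unit -0.06724534163684859 -0.0002057099470110929
[ 0.42446664 -0.32580803  0.22925719] [[312.23227176  13.12062452]
 [311.57790784 240.03188011]
 [311.87066645 215.76136243]]
[0.09098257 0.14483918 0.        ]
```

>>> carry_out(deltas=[[0.003,-0.003,0.003,0,0,0],[0.009,-0.009,0.008,0,0,0],[0.017,-0.017,0.016,0.001,0,-0.001],[0.026,-0.026,0.024,0.002,0,-0.002],[0.036,-0.036,0.033,0.003,0,-0.003],[0.046,-0.046,0.043,0.004,0,-0.003],[0.056,-0.056,0.052,0.005,0,-0.004],[0.063,-0.063,0.058,0.006,0,-0.004],[0.067,-0.067,0.062,0.007,0,-0.005],[0.067,-0.067,0.062,0.007,0,-0.005]])

```text
t: 4.38
ee_pos: [0.4166, -0.2096, 0.2252]
orientation: [-3.139, -0.721, 1.031]
ft_force: [0.2, -0.0, -1.8]
opening: 0.0149
grasp_force: 68.4
```

```bash
sed -i 's/YU=1.03$/YU=1.033/' h.py; python3 -c "
from h import *
rel(uw(-140,90,224)+OFF,RT(1.033,.72));rel(uw(-68,90,224)+OFF,RT(1.033,.72))
"
```

```text
delta [0.057, -0.0276, 0.0538, -0.0012, -0.0011, -0.0012] mm 83 deg 0.1
delta [0.1111, -0.0276, 0.1013, -0.0012, -0.0011, -0.0012] mm 153 deg 0.1
```

>>> carry_out(deltas=[[0.003,-0.002,0.003,0,0,0],[0.008,-0.004,0.007,0,0,0],[0.014,-0.007,0.013,0,0,0],[0.021,-0.01,0.019,0,0,0],[0.028,-0.014,0.026,0,0,0],[0.035,-0.018,0.033,0,0,0],[0.042,-0.021,0.039,0,0,0],[0.048,-0.024,0.045,0,0,0],[0.053,-0.026,0.05,0,0,0],[0.056,-0.0275,0.053,-0.001,-0.001,-0.001],[0.057,-0.0275,0.054,-0.001,-0.001,-0.001],[0.057,-0.0275,0.054,-0.001,-0.001,-0.001]])

```text
t: 5.38
ee_pos: [0.4339, -0.1299, 0.2224]
orientation: [3.14, -0.72, 1.032]
ft_force: [0.7, -0.2, -1.8]
opening: 0.0149
grasp_force: 68.4
```

```bash
python3 -c "
from h import *
st();rel(uw(-68,90,224)+OFF,RT(1.033,.72))
snap('side','d3');snap('wrist','w3')
a=cv2.imread('pics/w3.png');b=cv2.imread('pics/d3.png')[60:360,170:470]
cv2.imwrite('pics/x3.png',np.hstack([cv2.resize(a,(400,300)),cv2.resize(b,(400,400))[:300]])) if 0 else cv2.imwrite('pics/x3.png',np.hstack([a[:400,160:480],cv2.resize(b,(400,400),interpolation=2)]))
"
```

```text
t 5.3833
ee_pos [ 0.4339 -0.1299  0.2224]
orientation [ 3.1404 -0.7196  1.0318]
joints [ 1.154   0.3111 -0.6267  2.141  -0.7185  0.8944  0.5134]
ft_force [ 0.74   -0.2144 -1.8162]
opening 0.0149
grasp_force 68.4008
delta [0.055, -0.0018, 0.0481, 0.0019, 0.0004, -0.0009] mm 73 deg 0.1
```

View pics/x3.png

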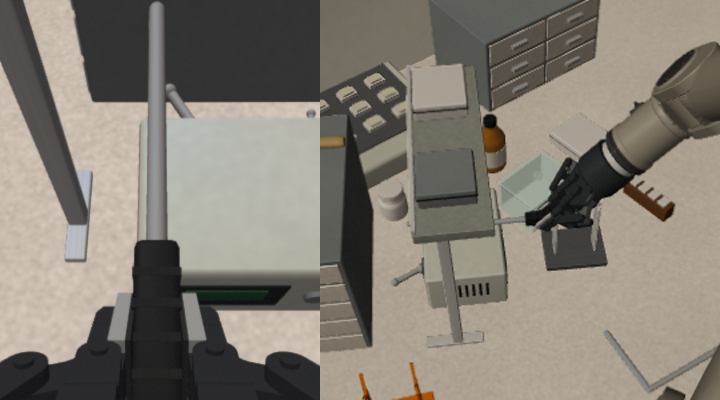

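The crop shows the rod's bend at wrist pixel (317,5), the ball of the long lever at (331,88), and the unit's back edge at row 118. The side view shows the gripper well clear of the shelf.

```bash
python3 -c "
from h import *
def tu(X): c,s=np.cos(YU),np.sin(YU);m=X[:2]-U;return (1e3*np.array([m[0]*c+m[1]*s,-m[0]*s+m[1]*c])).round(1)
print('ball',tu(onz('w3',(331,88),.07)),'exp',(123.6,74.9))
print('back edge corner', tu(onz('w3',(302,118),.1)),'front',tu(onz('w3',(302,272),.1)))
s=ctrl.observe();g=s['ee_pos']-OFF
print('grip',tu(g),'bend',tu(onz('w3',(317,5),g[2])),'foot',tu(onz('w3',(160+75,260),.006)))
"
```

```text
ball [127.5  71.9] exp (123.6, 74.9)
back edge corner [65.2 97.6] front [-68.2  96.2]
grip [-141.7   88. ] bend [28.6 85.9] foot [-20.7 161.9]
```

>>> carry_out(deltas=[[0.003,0,0.002,0,0,0],[0.008,0,0.006,0,0,0],[0.014,0,0.011,0,0,0],[0.02,-0.001,0.017,0,0,0],[0.027,-0.001,0.023,0,0,0],[0.034,-0.001,0.029,0,0,0],[0.041,-0.002,0.035,0,0,0],[0.047,-0.002,0.041,0,0,0],[0.052,-0.002,0.045,0,0,0],[0.055,-0.002,0.048,0,0,0],[0.055,-0.002,0.048,0,0,0]])

```text
t: 6.4
ee_pos: [0.4699, -0.0654, 0.2226]
orientation: [3.141, -0.72, 1.033]
ft_force: [-0.4, 0.1, -0.6]
opening: 0.0152
grasp_force: 68.4
```

```bash
python3 -c "
from h import *
st();rel(uw(-66,92,154)+OFF,RT(1.033,.72))
snap('side','d4');snap('wrist','w4')
"
```

```text
t 6.4
ee_pos [ 0.4699 -0.0654  0.2226]
orientation [ 3.1405 -0.72    1.0329]
joints [ 1.0453  0.305  -0.6901  2.1617 -0.776   0.7852  0.4256]
ft_force [-0.4387  0.1495 -0.6059]
opening 0.0152
grasp_force 68.3739
delta [-0.0453, -0.0016, 0.0536, 0.0011, -0.0, -0.0001] mm 70 deg 0.1
```

>>> carry_out(deltas=[[-0.002,0,0.002,0,0,0],[-0.006,0,0.006,0,0,0],[-0.011,0,0.012,0,0,0],[-0.017,-0.001,0.019,0,0,0],[-0.023,-0.001,0.026,0,0,0],[-0.029,-0.001,0.034,0,0,0],[-0.035,-0.002,0.041,0,0,0],[-0.04,-0.002,0.047,0,0,0],[-0.044,-0.002,0.052,0,0,0],[-0.0455,-0.002,0.0535,0,0,0],[-0.0455,-0.002,0.0535,0,0,0]])

```text
t: 7.42
ee_pos: [0.4683, -0.0644, 0.1518]
orientation: [-3.141, -0.72, 1.03]
ft_force: [-0.4, 0.3, -1.1]
opening: 0.0149
grasp_force: 68.4
```

```bash
python3 -c "
from h import *
st();rel(uw(-58,90,154)+OFF,RT(1.033,.72));rel(uw(-58,75,154)+OFF,RT(1.033,.72))
snap('side','d5');snap('wrist','w5')
a=cv2.imread('pics/w5.png');b=cv2.imread('pics/d5.png')[160:320,180:340]
cv2.imwrite('pics/x5.png',np.hstack([a[:400,160:560],cv2.resize(b,(400,400),interpolation=2)]))
"
```

```text
t 7.4167
ee_pos [ 0.4683 -0.0644  0.1518]
orientation [-3.141  -0.7202  1.0303]
joints [ 1.0298  0.4506 -0.6957  2.2119 -0.7979  0.6199  0.5317]
ft_force [-0.4059  0.3256 -1.1021]
opening 0.0149
grasp_force 68.3747
delta [0.0074, 0.0023, 0.0055, 0.0012, -0.0002, -0.002] mm 10 deg 0.1
delta [0.0074, 0.0173, 0.0056, 0.0012, -0.0002, -0.002] mm 20 deg 0.1
```

View pics/x5.png

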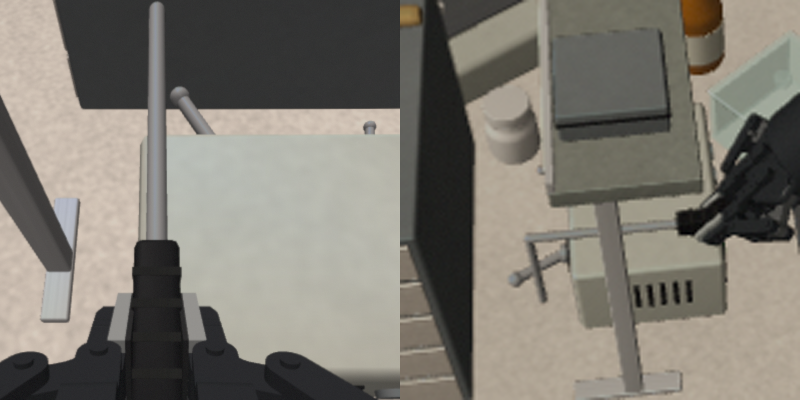

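The side crop shows the leg hanging behind the panel, with its tip at (237.6,279.0), the bend at (231.2,255.0) and the lever ball at (226,272). The leg is on the near side of the lever, as wanted.

```bash
cat >> h.py <<'E'
def tu(X): c,s=np.cos(YU),np.sin(YU);m=X[:2]-U;return (1e3*np.array([m[0]*c+m[1]*s,-m[0]*s+m[1]*c])).round(1)
E
python3 -c "
from h import *
s=ctrl.observe();g=s['ee_pos']-OFF;print('grip',tu(g),g[2])
print('tip',tu(onz('d5',(237.6,279.0),g[2]-.095)),'bend',tu(onz('d5',(231.2,255.),g[2])),'ball',tu(onz('d5',(226,272),.07)))
print('ball w',tu(onz('w5',(340,93),.07)),'short end',tu(onz('w5',(530,127),.07)),'edge',tu(onz('w5',(400,135),.1)),'bend',tu(onz('w5',(317,5),g[2])))
"
```

```text
grip [-67.1  91.9] 0.1540041432339189
tip [96.9 93.5] bend [98.4 93.7] ball [121.9  78.1]
ball w [126.9  73.3] short end [ 95.6 -54.8] edge [65.  41.5] bend [102.7  89.9]
```

>>> carry_out(deltas=[[0.002,0.001,0.001,0,0,0],[0.004,0.003,0.003,0,0,0],[0.006,0.006,0.005,0,0,0],[0.007,0.009,0.0055,0,0,0],[0.0075,0.012,0.0055,0,0,-0.001],[0.0075,0.014,0.0055,0,0,-0.002],[0.0075,0.014,0.0055,0,0,-0.002]])

```text
t: 8.1
ee_pos: [0.4853, -0.0636, 0.1532]
orientation: [3.139, -0.72, 1.035]
ft_force: [-0.8, 0.2, -1.4]
opening: 0.0146
grasp_force: 68.5
```

>>> carry_out(deltas=[[0.0,0.002,0.0,0,0,0],[0.001,0.004,0.0005,0,0,0],[0.002,0.006,0.0015,0,0,0],[0.003,0.008,0.0025,0,0,0],[0.004,0.01,0.003,0,0,0],[0.005,0.012,0.004,0,0,0],[0.0055,0.014,0.0045,0,0,0],[0.006,0.016,0.005,0,0,0],[0.0065,0.018,0.0055,0,0,0],[0.007,0.02,0.0055,0,0,0],[0.007,0.022,0.006,0,0,0],[0.007,0.024,0.006,0,0,0]])

```text
t: 9.1
ee_pos: [0.5107, -0.0679, 0.1533]
orientation: [3.139, -0.72, 1.034]
ft_force: [-3.2, 1.0, -1.8]
opening: 0.015
grasp_force: 68.6
```

```bash
python3 -c "
from h import *
s=st();print(tu(s['ee_pos']-OFF));rel(uw(-48.5,46,154)+OFF,RT(1.033,.72))
c=snap('wrist','w6')
"
```

```text
t 9.1
ee_pos [ 0.5107 -0.0679  0.1533]
orientation [ 3.1393 -0.7201  1.0342]
joints [ 0.9576  0.49   -0.6647  2.1296 -0.7599  0.6228  0.4639]
ft_force [-3.2204  1.0385 -1.8092]
opening 0.015
grasp_force 68.6395
[-48.5  54.1]
delta [-0.0005, 0.0081, 0.0006, 0.0015, -0.0001, 0.0009] mm 8 deg 0.1
```

>>> carry_out(deltas=[[0,0.0015,0,0,0,0],[0,0.003,0,0,0,0],[0,0.0045,0,0,0,0],[0,0.006,0,0,0,0],[0,0.0075,0,0,0,0],[0,0.009,0,0,0,0],[0,0.01,0,0,0,0],[0,0.011,0,0,0,0],[0,0.011,0,0,0,0]])

```text
t: 9.9
ee_pos: [0.5203, -0.074, 0.1534]
orientation: [3.139, -0.72, 1.034]
ft_force: [-2.0, 0.6, -2.4]
opening: 0.0149
grasp_force: 68.5
```

>>> carry_out(deltas=[[0,0.0005,0,0,0,0],[0,0.001,0,0,0,0],[0,0.0015,0,0,0,0],[0,0.0015,0,0,0,0]])

```text
t: 10.23
ee_pos: [0.5214, -0.0747, 0.1534]
orientation: [3.139, -0.72, 1.034]
ft_force: [-2.3, 0.4, -1.3]
opening: 0.0149
grasp_force: 68.5
```

```bash
python3 -c "
from h import *
s=st();print(tu(s['ee_pos']-OFF))
c=snap('wrist','w7');c=snap('scene','s7');snap('side','d7')
a=cv2.imread('pics/w7.png')[:300,200:600];b=cv2.imread('pics/s7.png')[230:330,300:433]
cv2.imwrite('pics/x7.png',np.hstack([a,cv2.resize(b,(400,300),interpolation=2)]))
"
```

```text
t 10.2333
ee_pos [ 0.5214 -0.0747  0.1534]
orientation [ 3.1387 -0.7198  1.034 ]
joints [ 0.9449  0.5025 -0.6505  2.1025 -0.7443  0.6327  0.4496]
ft_force [-2.3151  0.4469 -1.2545]
opening 0.0149
grasp_force 68.5333
[-48.8  41.5]
```

View pics/x7.png

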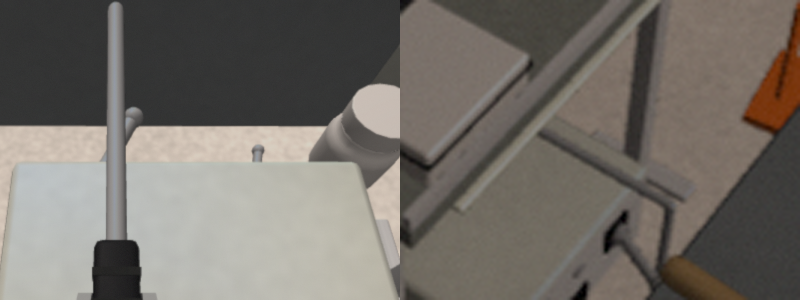

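The wrist crop shows the lever swung over, with its ball at (335,113). The short lever is unmoved at (458,150), and in the scene crop the leg is against the lever.

```bash
python3 -c "
from h import *
b=tu(onz('w7',(335,113),.07))-[3.3,-1.6];print(b,'angle',.5-np.arctan2(b[1]-50,b[0]-78),np.hypot(b[0]-78,b[1]-50))
"
```

```text
[124.7  28.3] angle 0.9349847398919713 51.49543669103118
```

>>> carry_out(deltas=[[0,0.0005,0,0,0,0],[0,0.001,0,0,0,0],[0,0.0015,0,0,0,0],[0,0.0015,0,0,0,0]])

```text
t: 10.72
ee_pos: [0.5227, -0.0754, 0.1533]
orientation: [3.139, -0.72, 1.034]
ft_force: [-2.5, 2.3, -1.1]
opening: 0.015
grasp_force: 68.5
```

>>> carry_out(deltas=[[0,0.0005,0,0,0,0],[0,0.001,0,0,0,0],[0,0.001,0,0,0,0]])

```text
t: 10.97
ee_pos: [0.5235, -0.0759, 0.1534]
orientation: [3.139, -0.72, 1.034]
ft_force: [-1.6, 2.2, -2.4]
opening: 0.0149
grasp_force: 68.5
```

>>> carry_out(deltas=[[0,0.0005,0,0,0,0],[0,0.001,0,0,0,0],[0,0.001,0,0,0,0]])

```text
t: 11.22
ee_pos: [0.5242, -0.0763, 0.1533]
orientation: [3.139, -0.72, 1.034]
ft_force: [-2.0, 1.6, -1.6]
opening: 0.0153
grasp_force: 68.4
```

>>> carry_out(deltas=[[0,0.0005,0,0,0,0],[0,0.001,0,0,0,0],[0,0.001,0,0,0,0]])

```text
t: 11.47
ee_pos: [0.5248, -0.0765, 0.1533]
orientation: [3.14, -0.72, 1.034]
ft_force: [-3.3, 1.7, -1.0]
opening: 0.0149
grasp_force: 68.6
```

```bash
python3 -c "
from h import *
s=st();print(tu(s['ee_pos']-OFF))
w=snap('wrist','w8')
I=cv2.imread('pics/w8.png').astype(int);P=cv2.imread('pics/w7.png').astype(int)
g=I.sum(2)[95:130,325:350]//3
print(g[::2,::2])
"
```

```text
t 11.4667
ee_pos [ 0.5248 -0.0765  0.1533]
orientation [ 3.1398 -0.72    1.0344]
joints [ 0.9401  0.5073 -0.6457  2.093  -0.7386  0.6371  0.4445]
ft_force [-3.3104  1.6728 -1.0095]
opening 0.0149
grasp_force 68.5563
[-48.6  37.6]
[[ 52  50  50  52  52  51  51  51  52  51  51  50  52]
 [ 50  51  50  50  51  49  51  50  52  52  51  52  51]
 [ 52  51  50  51  51  51  51  51  51  52  51  51  51]
 [ 53  51  51  52  52  50  51  52  51  51  51  51  52]
 [ 52  52  50  51  51  50  51  52  51  51  51  51  52]
 [ 50  51  51  50  53  51  50  52  51  51  52  51  51]
 [ 53  51  52  55  53  53  52  52  52  50  51  50  50]
 [ 53  62 100 126 120 109  69  51  52  51  50  52  51]
 [ 79 134 151 154 150 142 128  80  52  52  52  51  50]
 [130 142 150 149 141 132 123 107  63  51  51  51  51]
 [123 130 134 131 124 117 111 100  82  52  51  52  51]
 [110 117 115 114 113 105  96  88  72  52  51  52  51]
 [134 144 123  99  97  93  86  81  70  52  50  52  50]
 [148 153 139 116  91  85  81  76  65  53  50  50  51]
 [149 146 127 111  91  80  77  70  60  50  49  50  51]
 [144 133 117  97  81  71  69  69  79  78  77  67  67]
 [126 122 103  84  73  63  74 153 192 191 189 192 193]
 [103 109  91  77  76 138 163 195 195 192 192 194 197]]
```

```bash
cat > ang.py <<'E'
from h import *
def chk(f):
    c=cal(f);g=cv2.imread(f'pics/{f}.png').astype(int).sum(2)//3
    R=g[95:121,318:360]>62; 
    xs=[ (R[k].nonzero()[0].max()+318 if R[k].any() else 0) for k in range(26)]; top=95+min(k for k in range(26) if R[k,12:].any())
    print(f,'right edge',max(xs[:24]),'top',top)
    for a in (.8,.85,.9,.95,1.,1.05):
        t=.5-a;X=uw(78+52*np.cos(t)+3.3,50+52*np.sin(t)-1.6,70)
        z=(np.linalg.inv(c['T'])@[*X,1])[2];p=proj(f,X)[0];r=7e-3*c['K'][0,0]/z
        print(a,p.round(1),'right',round(p[0]+r,1),'top',round(p[1]-r,1))
E
python3 -c "
from ang import *
chk('w7');chk('w8')"
```

```text
w7 right edge 342 top 106
0.8 [325.8 109.7] right 335.8 top 99.7
0.85 [329.3 110.6] right 339.3 top 100.6
0.9 [332.8 111.7] right 342.8 top 101.7
0.95 [336.2 112.9] right 346.3 top 102.8
1.0 [339.6 114.2] right 349.6 top 104.1
1.05 [342.9 115.6] right 352.9 top 105.6
w8 right edge 341 top 108
0.8 [320.5 109.8] right 330.5 top 99.8
0.85 [324.1 110.7] right 334.1 top 100.7
0.9 [327.5 111.7] right 337.5 top 101.7
0.95 [331.  112.9] right 341.0 top 102.9
1.0 [334.3 114.3] right 344.3 top 104.2
1.05 [337.6 115.7] right 347.6 top 105.7
```

>>> carry_out(deltas=[[0,0.0005,0,0,0,0],[0,0.001,0,0,0,0],[0,0.001,0,0,0,0]])

```text
t: 11.77
ee_pos: [0.5255, -0.0768, 0.1532]
orientation: [3.14, -0.72, 1.035]
ft_force: [-4.7, 2.3, -2.2]
opening: 0.015
grasp_force: 68.7
```

>>> carry_out(deltas=[[0,0.0005,0,0,0,0],[0,0.001,0,0,0,0],[0,0.001,0,0,0,0]])

```text
t: 12.02
ee_pos: [0.5261, -0.077, 0.1532]
orientation: [3.141, -0.72, 1.035]
ft_force: [-4.6, 3.4, -1.6]
opening: 0.015
grasp_force: 68.8
```

```bash
python3 -c "
from ang import *
s=st();print(tu(s['ee_pos']-OFF))
snap('wrist','w9');chk('w9')"
```

```text
t 12.0167
ee_pos [ 0.5261 -0.077   0.1532]
orientation [ 3.141  -0.7202  1.0348]
joints [ 0.938   0.5094 -0.6438  2.0893 -0.7359  0.6395  0.4423]
ft_force [-4.627   3.4446 -1.5556]
opening 0.015
grasp_force 68.8491
[-48.4  36.3]
w9 right edge 340 top 108
0.8 [319.1 110. ] right 329.1 top 100.0
0.85 [322.6 110.9] right 332.6 top 100.9
0.9 [326.1 112. ] right 336.1 top 102.0
0.95 [329.5 113.2] right 339.6 top 103.1
1.0 [332.9 114.5] right 342.9 top 104.5
1.05 [336.1 116. ] right 346.2 top 105.9
```

>>> carry_out(deltas=[[0,0.0005,0,0,0,0],[0,0.001,0,0,0,0],[0,0.0015,0,0,0,0],[0,0.0015,0,0,0,0]])

```text
t: 12.4
ee_pos: [0.5269, -0.0773, 0.153]
orientation: [-3.141, -0.72, 1.035]
ft_force: [-5.7, 4.1, -1.2]
opening: 0.0149
grasp_force: 69.1
```

```bash
python3 -c "
from ang import *
s=st();print(tu(s['ee_pos']-OFF))
snap('wrist','w10');chk('w10');snap('scene','s10')"
```

```text
t 12.4
ee_pos [ 0.5269 -0.0773  0.153 ]
orientation [-3.1411 -0.7203  1.0353]
joints [ 0.9363  0.511  -0.6423  2.0865 -0.7338  0.6414  0.4408]
ft_force [-5.6511  4.1285 -1.1794]
opening 0.0149
grasp_force 69.1061
[-48.2  35.4]
w10 right edge 339 top 108
0.8 [318.3 110.1] right 328.3 top 100.1
0.85 [321.9 111.1] right 331.9 top 101.0
0.9 [325.3 112.1] right 335.4 top 102.1
0.95 [328.7 113.3] right 338.8 top 103.3
1.0 [332.1 114.7] right 342.1 top 104.6
1.05 [335.4 116.1] right 345.4 top 106.0
```

The lever has met its stop: force rose from 3 to 7 N with no further lever movement. I'll back off, raise the rod and withdraw.

>>> carry_out(deltas=[[0,-0.002,0,0,0,0],[0,-0.006,0,0,0,0],[0,-0.012,0,0,0,0],[-0.001,-0.019,-0.001,0,0,0],[-0.003,-0.026,-0.002,0,0,0],[-0.006,-0.033,-0.005,0,0,0],[-0.009,-0.038,-0.008,0,0,0],[-0.012,-0.041,-0.01,0,0,0],[-0.013,-0.042,-0.011,0,0,0],[-0.013,-0.042,-0.011,0,0,0]])

```text
t: 13.33
ee_pos: [0.4831, -0.0725, 0.1529]
orientation: [3.139, -0.719, 1.033]
ft_force: [0.1, 0.2, -0.9]
opening: 0.0153
grasp_force: 68.7
```

```bash
python3 -c "
from ang import *
s=st();print(tu(s['ee_pos']-OFF));rel(uw(-67,80,224)+OFF,RT(1.033,.72))
snap('wrist','w11');chk('w11')"
```

```text
t 13.3333
ee_pos [ 0.4831 -0.0725  0.1529]
orientation [ 3.1387 -0.7194  1.0328]
joints [ 1.0107  0.4652 -0.6781  2.1764 -0.7762  0.6304  0.5096]
ft_force [ 0.1466  0.2357 -0.9383]
opening 0.0153
grasp_force 68.684
[-66.6  75.4]
delta [0.0455, -0.0044, -0.0526, 0.0031, 0.0006, -0.0002] mm 70 deg 0.2
w11 right edge 359 top 109
0.8 [372.5  89.7] right 382.2 top 80.0
0.85 [376.   90.6] right 385.7 top 80.9
0.9 [379.4  91.6] right 389.2 top 81.8
0.95 [382.8  92.7] right 392.6 top 83.0
1.0 [386.2  94. ] right 396.0 top 84.2
1.05 [389.5  95.4] right 399.3 top 85.6
```

```bash
python3 -c "
from h import *
g=cv2.imread('pics/w11.png').astype(int).sum(2)//3
for y in range(78,108,3): r=(g[y,350:420]>62).nonzero()[0]+350; print(y,(r.min(),r.max()) if len(r) else None)
"
```

```text
78 None
81 None
84 None
87 None
90 (np.int64(379), np.int64(391))
93 (np.int64(376), np.int64(393))
96 (np.int64(375), np.int64(394))
99 (np.int64(375), np.int64(394))
102 (np.int64(374), np.int64(393))
105 (np.int64(372), np.int64(389))
```

>>> carry_out(deltas=[[0.002,0,-0.002,0,0,0],[0.006,0,-0.006,0,0,0],[0.011,-0.001,-0.012,0,0,0],[0.017,-0.001,-0.019,0,0,0],[0.023,-0.002,-0.026,0,0,0],[0.029,-0.003,-0.033,0,0,0],[0.035,-0.004,-0.04,0,0,0],[0.04,-0.004,-0.046,0,0,0],[0.044,-0.004,-0.051,0,0,0],[0.0455,-0.0045,-0.0525,0.003,0,0],[0.0455,-0.0045,-0.0525,0.003,0,0]])

```text
t: 14.3
ee_pos: [0.4794, -0.0699, 0.223]
orientation: [3.14, -0.719, 1.035]
ft_force: [-1.0, -0.4, -1.6]
opening: 0.0153
grasp_force: 68.7
```

```bash
python3 -c "
from h import *
s=st();print(tu(s['ee_pos']-OFF));rel(uw(-225,30,226)+OFF,RT(1.03,.72))"
```

```text
t 14.3
ee_pos [ 0.4794 -0.0699  0.223 ]
orientation [ 3.1404 -0.7194  1.035 ]
joints [ 1.0282  0.3194 -0.677   2.139  -0.7624  0.7882  0.4125]
ft_force [-0.9774 -0.3897 -1.6277]
opening 0.0153
grasp_force 68.724
[-66.2  80. ]
delta [-0.1185, 0.0498, -0.1057, -0.0022, 0.0006, 0.0038] mm 166 deg 0.3
```

>>> carry_out(deltas=[[-0.003,0.001,-0.003,0,0,0],[-0.011,0.003,-0.01,0,0,0],[-0.023,0.006,-0.02,0,0,0],[-0.037,0.011,-0.033,0,0,0],[-0.052,0.018,-0.046,0,0,0],[-0.067,0.026,-0.06,-0.001,0,0.001],[-0.082,0.034,-0.073,-0.001,0,0.002],[-0.096,0.041,-0.086,-0.002,0,0.003],[-0.108,0.046,-0.096,-0.002,0,0.004],[-0.116,0.049,-0.103,-0.002,0,0.004],[-0.1185,0.05,-0.106,-0.002,0,0.004],[-0.1185,0.05,-0.106,-0.002,0,0.004]])

```text
t: 15.3
ee_pos: [0.4405, -0.233, 0.2238]
orientation: [-3.139, -0.72, 1.027]
ft_force: [-0.1, -0.0, -2.0]
opening: 0.0148
grasp_force: 68.7
```

```bash
python3 -c "
from h import *
s=st();print(tu(s['ee_pos']-OFF));rel([.4266,-.3251,.2287],RT(1.0231,.7203))"
```

```text
t 15.3
ee_pos [ 0.4405 -0.233   0.2238]
orientation [-3.1393 -0.7199  1.0268]
joints [ 1.1966  0.4153 -0.5316  1.9696 -0.6025  1.0206  0.5244]
ft_force [-0.1019 -0.0126 -1.9658]
opening 0.0148
grasp_force 68.7479
[-226.2   29.8]
delta [-0.0614, 0.0356, -0.0605, -0.0048, 0.0004, 0.0028] mm 93 deg 0.3
```

>>> carry_out(deltas=[[-0.003,0.002,-0.003,0,0,0],[-0.009,0.005,-0.009,0,0,0],[-0.017,0.01,-0.017,-0.001,0,0],[-0.026,0.015,-0.026,-0.002,0,0.001],[-0.035,0.02,-0.035,-0.003,0,0.002],[-0.044,0.026,-0.043,-0.004,0,0.002],[-0.052,0.03,-0.051,-0.005,0,0.003],[-0.058,0.034,-0.057,-0.005,0,0.003],[-0.0615,0.0355,-0.0605,-0.005,0,0.003],[-0.0615,0.0355,-0.0605,-0.005,0,0.003]])

```text
t: 16.13
ee_pos: [0.4267, -0.3256, 0.2287]
orientation: [3.141, -0.719, 1.023]
ft_force: [1.1, 0.2, -2.2]
opening: 0.015
grasp_force: 68.7
```

```bash
python3 -c "
from h import *
s=st();rel([.4266,-.3251,.160],RT(1.0231,.7203));rel([.4266,-.3251,.1387],RT(1.0231,.7203))
snap('wrist','w12')
# rod vs earlier picture w2 (same pose): column of rod centre on some rows
for f in('w2','w12'):
    g=cv2.imread('pics/%s.png'%f).astype(float); h=cv2.imread('pics/w2.png').astype(float)
    print(f,np.abs(g-h).mean()); gg=cv2.GaussianBlur(g.mean(2),(5,5),0)
    e=lambda row:(np.argmin(np.diff(gg[row,290:318]))+290,np.argmax(np.diff(gg[row,318:345]))+318)
    print([e(r) for r in (20,60,215,260)])
"
```

```text
t 16.1333
ee_pos [ 0.4267 -0.3256  0.2287]
orientation [ 3.1407 -0.7195  1.0231]
joints [ 1.2515  0.4936 -0.4659  1.817  -0.5267  1.1444  0.5519]
ft_force [ 1.1473  0.165  -2.2207]
opening 0.015
grasp_force 68.7229
delta [-0.045, -0.0004, 0.052, 0.0008, 0.0008, 0.0] mm 69 deg 0.1
delta [-0.059, -0.0004, 0.068, 0.0008, 0.0008, 0.0] mm 90 deg 0.1
w2 0.0
[(np.int64(308), np.int64(324)), (np.int64(307), np.int64(325)), (np.int64(298), np.int64(334)), (np.int64(293), np.int64(338))]
w12 2.022341579861111
[(np.int64(308), np.int64(324)), (np.int64(307), np.int64(325)), (np.int64(298), np.int64(334)), (np.int64(293), np.int64(339))]
```

The rod sits in the grip exactly as it did after the lift, so I'll lower it into the forks.

>>> carry_out(deltas=[[-0.003,0,0.003,0,0,0],[-0.008,0,0.009,0,0,0],[-0.015,0,0.017,0,0,0],[-0.022,0,0.026,0,0,0],[-0.03,0,0.035,0,0,0],[-0.037,0,0.043,0,0,0],[-0.042,0,0.049,0,0,0],[-0.045,-0.0005,0.052,0.001,0.001,0],[-0.045,-0.0005,0.052,0.001,0.001,0]])

```text
t: 16.93
ee_pos: [0.4263, -0.323, 0.1589]
orientation: [-3.139, -0.722, 1.023]
ft_force: [-0.6, -0.3, -2.6]
opening: 0.015
grasp_force: 68.7
```

>>> carry_out(deltas=[[-0.002,0,0.002,0,0,0],[-0.004,0,0.005,0,0,0],[-0.006,0,0.007,0,0,0],[-0.008,0,0.009,0,0,0],[-0.01,0,0.011,0,0,0],[-0.012,0,0.0135,0,0,0],[-0.0135,0,0.0155,0,0,0],[-0.014,0,0.016,0,0,0],[-0.014,0,0.016,0,0,0]])

```text
t: 17.68
ee_pos: [0.4274, -0.3236, 0.1391]
orientation: [3.141, -0.721, 1.025]
ft_force: [0.8, -0.0, -0.4]
opening: 0.015
grasp_force: 68.9
```

```bash
python3 -c "
from h import *
s=st();rel([.4266,-.3251,.1387],RT(1.0231,.7203))
snap('side','d13');a=cv2.imread('pics/d0.png').astype(int);b=cv2.imread('pics/d13.png').astype(int)
for y in range(206,224,2): print(b[y,330:372:3].sum(1)//3, a[y,330:372:3].sum(1)//3)
"
```

```text
t 17.6833
ee_pos [ 0.4274 -0.3236  0.1391]
orientation [ 3.1412 -0.7214  1.0246]
joints [ 1.2396  0.6203 -0.4593  1.867  -0.5168  0.994   0.631 ]
ft_force [ 0.7843 -0.0327 -0.4139]
opening 0.015
grasp_force 68.938
delta [-0.0016, 0.0002, -0.0008, -0.0006, -0.0011, 0.0011] mm 2 deg 0.1
[155 155 155 155 149 129 125 123 123 122 115 155 150 153] [151 151 151 151 146 125 121 119 120 118 111 152 146 149]
[155 155 155 154 123 129 124 122 123 121 120 156 153 152] [152 152 151 150 119 126 121 119 119 119 115 151 149 149]
[154 154 155 113 123 124 125  98 101 111 117 124 127 129] [150 151 153 110 120 120 120  96  99 106 125 121 123 124]
[155 155 114 123 124 127 128 128 126 121 115 106  94  95] [151 151 126 117 120 125 124 125 122 118 112 104  93  93]
[155 104 115 108 100  92 156  97 113 152 153 156 150 155] [151 121 116 105  96  87 153  92 110 148 149 152 147 151]
[133 110  60 122 123 122  90 119 156 156 157 156 159 156] [130 119  86 118 119 117  86 115 152 152 153 152 154 153]
[131 115  60 123 124 121 118 154 157 154 154 154 159 154] [128 118  84 120 119 117 114 150 153 150 150 150 155 150]
[132 116  61 122 123 121 137 155 157 155 157 155 150 156] [128 119  83 119 119 118 134 151 154 151 153 151 146 152]
[132 117  58 124 123 120 114 155 155 160 156 157 153 156] [128 120  82 120 120 117 111 150 151 156 152 153 150 152]
```

>>> carry_out(deltas=[[0,0,0,0,0,0],[0,0,0,0,0,0],[0,0,0,0,0,0],[0,0,0,0,0,0],[0,0,0,0,0,0],[0,0,0,0,0,0],[0,0,0,0,0,0],[0,0,0,0,0,0]], gripper=65)

```text
t: 18.4
ee_pos: [0.4268, -0.3234, 0.1389]
orientation: [-3.141, -0.721, 1.025]
ft_force: [-0.6, 0.4, -0.9]
opening: 0.0556
grasp_force: 0.0
```

>>> carry_out(deltas=[[0,0,-0.004,0,0,0],[0,0,-0.012,0,0,0],[0,0,-0.022,0,0,0],[0,0,-0.034,0,0,0],[0,0,-0.048,0,0,0],[0,0,-0.064,0,0,0],[0,0,-0.08,0,0,0],[0,0,-0.095,0,0,0],[0,0,-0.106,0,0,0],[0,0,-0.11,0,0,0],[0,0,-0.11,0,0,0]])

```text
t: 19.32
ee_pos: [0.3889, -0.3867, 0.2224]
orientation: [3.14, -0.719, 1.025]
ft_force: [-0.3, -0.3, 0.4]
opening: 0.0558
grasp_force: 0.0
```

```bash
python3 -c "
from h import *
s=st();snap('side','d14');snap('scene','s14');snap('wrist','w14')
for f,o in(('d14','d0'),('s14','s0')):
    a=cv2.imread(f'pics/{o}.png').astype(int);b=cv2.imread(f'pics/{f}.png').astype(int)
    d=(np.abs(b-a).max(2)>28).astype(np.uint8);n,l,S,c=cv2.connectedComponentsWithStats(d)
    print(f,[S[i].tolist() for i in range(1,n) if S[i,4]>6])
g=np.array([.4255,-.3265,.14]);dd=np.array([np.cos(1.022),np.sin(1.022),0]);print(proj('w14',[g,g+.035*dd,g+.165*dd]).round(0))
G=cv2.imread('pics/w14.png').astype(int).sum(2)//3
for r in(60,100,160,230,260,300): print(r,G[r,296:346:3])
a=cv2.imread('pics/d0.png').astype(int)
"
```

```text
t 19.3167
ee_pos [ 0.3889 -0.3867  0.2224]
orientation [ 3.14   -0.7195  1.0246]
joints [ 1.3154  0.5449 -0.4223  1.7393 -0.4785  1.2257  0.6114]
ft_force [-0.27   -0.3368  0.4237]
opening 0.0558
grasp_force 0.0
d14 [[431, 0, 209, 197, 9064], [584, 61, 10, 11, 41], [564, 63, 5, 5, 7], [608, 79, 32, 28, 214], [436, 97, 204, 290, 7012], [634, 110, 6, 10, 11], [629, 122, 9, 13, 35], [575, 135, 4, 7, 7], [572, 144, 6, 4, 11], [419, 202, 3, 9, 18], [390, 205, 3, 9, 12], [337, 216, 1, 17, 17], [224, 252, 21, 23, 194], [493, 322, 29, 56, 302], [469, 327, 23, 36, 77], [532, 342, 7, 7, 14], [420, 348, 15, 18, 42], [440, 362, 4, 7, 9], [397, 377, 17, 34, 83], [404, 382, 28, 55, 211], [453, 389, 21, 17, 79], [505, 388, 4, 3, 10], [500, 392, 10, 24, 54], [453, 413, 26, 46, 176], [469, 428, 26, 34, 131], [460, 468, 5, 6, 13], [452, 471, 7, 4, 14]]
s14 [[124, 0, 19, 12, 109], [148, 0, 7, 10, 15], [94, 0, 127, 206, 4942], [295, 0, 51, 87, 441], [325, 0, 26, 23, 200], [94, 2, 16, 28, 182], [139, 13, 7, 9, 14], [88, 16, 5, 6, 9], [362, 19, 16, 31, 59], [359, 21, 2, 5, 7], [81, 24, 5, 4, 8], [132, 26,
[... 257 characters left out ...]
7], [346, 90, 4, 24, 34], [391, 90, 8, 17, 25], [366, 93, 7, 6, 12], [362, 100, 4, 14, 19], [356, 105, 2, 9, 10], [354, 106, 1, 11, 11], [397, 116, 5, 12, 18], [357, 118, 1, 14, 14], [219, 220, 5, 7, 10], [377, 307, 20, 7, 84], [374, 311, 11, 17, 67]]
[[317. 251.]
 [317. 199.]
 [317.  50.]]
60 [ 72  92  79  15  13  14  77 129 121  84  72  72  70  82 133  89  73]
100 [160 146  72  71  70  72 104 131 119  82  72  70  70  71 115 168 170]
160 [ 68  71  72  73  81  91 117 133 115  80 132  89  71  74  70  68  68]
230 [69 67 71 23 35 36 36 34 33 28 26 18 60 64 65 65 64]
260 [54 54 51 24 29 30 31 29 28 29 29 23 37 57 57 59 59]
300 [175 176 156  15  14  13  16  14  16  18  16  15 156 162 167 167 164]
```

```bash
python3 -c "
from h import *
a=cv2.imread('pics/d0.png').astype(int);b=cv2.imread('pics/d14.png').astype(int);m=np.abs(b-a).max(2)
for A in(0,.8,.9,1.): t=.5-A;print(A,proj('d14',uw(78+52*np.cos(t),50+52*np.sin(t),70)).round(1),proj('s14',uw(78+52*np.cos(t),50+52*np.sin(t),70)).round(1),proj('s14',uw(78+30*np.cos(t),50+30*np.sin(t),70)).round(1))
print((b.sum(2)//3)[244:276:2,222:252:2])
s=cv2.imread('pics/s14.png').astype(int).sum(2)//3;print(s[306:334:2,366:396:2])
"
```

```text
0 [[225.3 271. ]] [[395.9 311.7]] [[386.4 310.5]]
0.8 [[223.3 257.2]] [[388.2 324.5]] [[381.8 317.8]]
0.9 [[224.  255.5]] [[386.4 325.6]] [[380.8 318.4]]
1.0 [[225.  253.8]] [[384.4 326.5]] [[379.6 318.9]]
[[157 160 161 159 157 159 159 155 155 158 156 156 147 149 145]
 [156 157 159 162 156 157 158 159 158 160 158 157 156 148 144]
 [158 157 157 158 159 163 158 160 160 157 157 158 156 153 145]
 [155 158 159 156 157 156 161 163 160 156 156 156 155 154 146]
 [159 143 103 146 155 152 158 159 153 154 156 158 159 155 146]
 [160 132 119 115 110 121 160 159 155 153 159 158  92 146 145]
 [158 123 104 127 130 130 120 110 119 156 156 156  91 145 147]
 [154 156 153 155 112 122 128 132 129 119 110 105  62 141 146]
 [153 154 154 156 155 153 150 110 122 128 132 126  88 138 147]
 [156 158 159 154 156 155 156 158 159 156 112 113  82 135 145]
 [159 156 155 152 154 152 154 156 153 155 158 130  68 127 149]
 [153 154 155 153 154 155 155 157 152 154 153 155 153 129 148]
 [157 153 153 151 153 155 155 156 154 152 157 156 156 130 149]
 [154 154 151 152 155 153 151 153 153 153 155 157 153 130 154]
 [150 152 15
[... 297 characters left out ...]
4 111]
 [100  11  53  87  47  75  97 118 116 115 114 115 115 114  94]
 [100  57  99 101  83  49  82 102 112 112 115 116 110 105  47]
 [100 101  99 107 112  66  65  90 110 110 113 105  57  61  62]
 [100  99 106 110 110  98  51  77 103 114 110  52  59  65  71]
 [ 99 100 114 112 112 109  89  58  82 113  89  39  53  62  65]
 [103 112 109 111 113 110 112  45  67  85  65  35  43  50  63]
 [110 113 112 116 113 111 108  96  37  73  39  33  38  39  49]
 [113 110 114 110 108 113 111 112  45  41  55  59  40  35  34]
 [114 113 110 112 108 110 110 110  77  53  56  54  58  50  37]
 [113 114 113 114 113 112 110  88  47  57  56  56  57  57  59]
 [112 113 116 115 120 112 100  43  62  57  57  56  57  57  58]]
```

```bash
python3 -c "
from h import *
print(ctrl.sign_off())"
```

```text
the job is handed in; nothing more can be done
None
```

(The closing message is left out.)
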